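# Put the table condiments back on their own mats

### The arm

A 6-joint arm with a two-finger parallel gripper is mounted at the origin on the work surface. World frame = base frame: x ahead of the robot, y to its left, z up, the work surface at z = 0. Lengths are in m, angles in rad, forces in N, time in s.
With the tool pointing down it reaches from about 0.3 to 0.875 m from the base axis. Payload 6.4 kg.
Tool frame: the origin (TCP) lies between the finger pads; the fingertips stand tip_extent ahead of it and the grasp point (between the pads) lies 5 mm behind it (tip_extent is the distance from the TCP to the fingertips, in m); z points along the fingers, y is the direction in which the jaws open and shut (so a half turn about z gives the same grasp; the last joint's range is limited). The gripper opens to 85 mm and grips with 20 to 120 N. Pads are 22 mm wide; open, the fingers measure 114 mm over their backs; the gripper's body (76 mm by 85 mm) begins 54 mm behind the grasp point. The pads swing forward as they close: fully open they stand 13 mm farther back than shut.
Start: joints at [1.082, 0.181, 1.607, -0, 1.354, -0.206], TCP at [0.16, 0.552, 0.245] pointing down, gripper open.
Joint ranges: [-2.99, 2.99], [-0.89, 2.07], [0.3, 2.58], [-1.14, 4.28], [0, 2.63], [-3.12, 3.12]. Speed limits (rad/s): [2.57, 2.57, 3.01, 3.14, 3.14, 3.14].

### API

Orientations are given as a unit quaternion [w, x, y, z].
In Python, from bench import * gives the robot as it stands.
- The arm moves only by the shell command python3 -m jog 'ROWS'. ROWS is JSON, a list of rows, each a list of 3 entries, a list of its own where there are three numbers: the shift along the tool's x, y, z in mm, then the turn, a rotation vector about the tool's x, y, z in rad, then the opening, from 0 (shut) to 1 (fully open). A call has 1 to 20 rows; each row is the pose to reach, as a shift and turn from the pose measured when the call began, along the tool's axes at that moment; what a row does not reach only later rows make up. A row lasts 1/12 s, in which the tool goes at most 41.7 mm and 7.16 degrees, less where a joint would pass 70% of its speed; a pose out of reach is approached as far as the arm can. A call with a gripper value outside its range is refused whole. The fingers move at their own pace and stop on an object; the grip force is fixed at half the most. Time passes only in rows, so rows that repeat a pose let the fingers close. It gives the time, the measured TCP pose, the force and the opening at its end, in the units of the state.
- get_obs(): the state, without advancing time (a new reading comes with each control period).
- camera(name): name is "scene" or "top"; returns (picture, depth): 400x640x3 uint8, red, green, blue; 400x640 float32, m along the optical axis (not along the pixel's ray), 0 where there is no reading.
- get_calibration(name): a dict with "fx", "fy", "cx", "cy" (pixels), "k1" (the pictures are not rectified: a ray, as slopes to the right and down, at radius r is drawn at 1 + k1 r^2 times it, then the intrinsics apply), "world_from_camera" (4x4, takes a point from camera to world coordinates). Camera axes: x right, y down, z forward; pixel columns grow to the right and rows downward; lengths in m; the calibration is good to about 2 mm. A picture is of the moment at which its call begins. get_calibration takes no time and is no camera call.
- hand_in(): hands the job in, once; it reports no verdict.
The state is a dict: "time_s": time; "q": joint angles; "dq": joint speeds; "joint_efforts": joint torques, N m; "eef_pos": TCP position; "eef_rot": TCP orientation; "wrist_force": force on the tool from outside, world axes, zero at the start; "torque": the same for the moment, N m; "opening": opening from 0.0 (shut) to 1.0 (fully open).
Only numpy, scipy, OpenCV 4.12 (cv2) and the standard library are available. Lean on these libraries where they do the work, as an engineer would, in place of code of your own. Each camera call takes 0.05 s, during which the arm holds its last target.

### The job

The three table things stand on each other's slate mats: move them so that the honey jar stands on the round mat, the square tea tin on the square mat and the pepper mill on the oblong mat, each upright in the middle of its mat and let go. Never stand them on the bare oak, which they would mark, and never tip them over: use the empty wooden trivet as the free spot on the way, and leave it empty again. Leave the fruit bowl and the two small white bowls where they are.

Things in the scene. Friction and masses are not known exactly. Their poses are not given: they have to be found in the camera images.
- jar: Honey jar: amber glass with a flat steel lid, a plain upright cylinder 56 mm in diameter (lid too), 86 mm high. Origin at the centre of its underside, z up. Loose, about 0.35 kg; can be gripped across its diameter anywhere on its upper half.
- tin: Tea tin: plain aluminium square box with a lid of the same width, 54 x 54 mm and 95 mm high. Origin at the centre of its underside, x and y normal to its sides, z up. Loose, about 0.25 kg; grip it squarely across two facing sides.
- mill: Pepper mill: turned wooden body with a small steel knob on top, 149 mm high in all. Foot 54 mm in diameter, waist 36 mm at 55 to 70 mm above the foot, shoulder 48 mm at 92 mm, then a straight cylindrical head 43 mm in diameter from 96 to 135 mm above the foot, then the knob (14 mm). Origin at the centre of its underside, z up. Loose, about 0.25 kg; grip it by the head.
- round_mat: Fixed flat dark slate mat, round, 100 mm in diameter, 10 mm thick; origin at the centre of its underside on the table, so its top is 10 mm above the origin. At the start a wrong thing stands on it. The honey jar belongs on it.
- square_mat: Fixed flat dark slate mat, square, 100 x 100 mm (x and y along its sides), 10 mm thick; origin at the centre of its underside on the table, so its top is 10 mm above the origin. At the start a wrong thing stands on it. The tea tin belongs on it.
- oblong_mat: Fixed flat dark slate mat, oblong, 70 mm along its x and 130 mm along its y, 10 mm thick; origin at the centre of its underside on the table, so its top is 10 mm above the origin. At the start a wrong thing stands on it. The pepper mill belongs on it.
- trivet: Fixed dark wooden trivet of five parallel slats, 110 x 110 mm, top 10 mm above its origin, which is the centre of its underside on the table. Empty at the start: the free spot. Each of the things stands safely on its middle.
- fruit_bowl: Bystander: loose blue bowl heaped with four oranges, 160 mm in diameter, 124 mm high in all. Origin at the centre of its underside. Leave it where it is.
- dip_bowl_left: Bystander: small loose white bowl, 74 mm in diameter, 45 mm high, the one to the robot's left (larger y). Origin at the centre of its underside. Leave it where it is.
- dip_bowl_right: Bystander: small loose white bowl, 74 mm in diameter, 45 mm high, the one to the robot's right (smaller y). Origin at the centre of its underside. Leave it where it is.
Mind the look-alikes: they are no part of the job. What is shaped like the tin but pink or red is not meant.

How it is judged:
On the way:
1. one of the three things stands upright on the trivet, let go (((horizontal distance between jar and trivet below 0.045 m and z of jar in the frame of trivet below 0.014 m and angle between jar's own z axis and vertical below 0.1 rad and contact force between the fingers and jar below 0.1 N) or (horizontal distance between tin and trivet below 0.045 m and z of tin in the frame of trivet below 0.014 m and angle between tin's own z axis and vertical below 0.1 rad and contact force between the fingers and tin below 0.1 N) or (horizontal distance between mill and trivet below 0.045 m and z of mill in the frame of trivet below 0.014 m and angle between mill's own z axis and vertical below 0.1 rad and contact force between the fingers and mill below 0.1 N))), for 0.2 s.
At the end, for the whole second after the job is handed in: The honey jar stands on the round mat, the tea tin on the square mat and the pepper mill on the oblong mat, each upright (within 0.1 rad), its centre within 15 mm of the centre of its mat, its underside on the mat's top (within 4 mm), released and at rest (horizontal distance between jar and round_mat below 0.015 m and z of jar in the frame of round_mat between 0.006 and 0.014 m and angle between each of jar, tin, mill's own z axis and vertical below 0.1 rad and linear speed of each of jar, tin, mill below 0.02 m/s and horizontal distance between tin and square_mat below 0.015 m and z of tin in the frame of square_mat between 0.006 and 0.014 m and horizontal distance between mill and oblong_mat below 0.015 m and z of mill in the frame of oblong_mat between 0.006 and 0.014 m); the robot touches nothing.
It fails at once if a thing is stood on the bare table (height (world z) of any of jar, tin, mill below 0.005 m).
It fails at once if a thing is tipped over (angle between any of jar, tin, mill's own z axis and vertical above 0.6 rad).
It fails at once if the fruit bowl or a small bowl is moved by more than 20 mm (distance of any of fruit_bowl, dip_bowl_left, dip_bowl_right from where it was at the start of the episode above 0.02 m).
It also fails if it takes over 126 s, if anything falls off the work surface, if the arm or the gripper's body presses on something with over 40 N, if the wrist force passes 120 N, or if a joint passes its speed limit or range.

## Working session

There is one attempt and no reset: what is moved stays moved. The work goes in short steps, Python scripts to look and compute and a shell command to move; the robot and the scene stay as the last step left them, time stands still between calls to the robot, and variables do not carry over. Pictures are saved under pics/ and viewed, and the job is handed in when it is done.

```bash
ls; mkdir -p pics; python3 - <<'E'
from bench import *
import cv2,json
o=get_obs();print({k:o[k] for k in('time_s','eef_pos','eef_rot','opening')})
try: print(tip_extent)
except Exception as e: print(e)
for n in('top','scene'):
    p,d=camera(n);cv2.imwrite(f'pics/{n}0.png',p[:,:,::-1]);import numpy as np;np.save(f'pics/{n}0d.npy',d)
    c=get_calibration(n);print(n,{k:(np.round(v,4).tolist()) for k,v in c.items()})
E
```

```text
pics
{'time_s': 0.0, 'eef_pos': array([0.16017257, 0.55168343, 0.24438087]), 'eef_rot': array([-2.98350897e-04,  1.40946313e-01,  9.90016860e-01, -8.15671068e-04]), 'opening': 1.003959298003299}
0.014
top {'fx': 379.905, 'fy': 379.905, 'cx': 324.8965, 'cy': 195.2371, 'k1': -0.0492, 'world_from_camera': [[-0.0033, -0.9978, 0.0664, 0.5285], [-1.0, 0.0028, -0.0068, -0.0075], [0.0066, -0.0664, -0.9978, 1.0112], [0.0, 0.0, 0.0, 1.0]]}
scene {'fx': 494.5129, 'fy': 494.5129, 'cx': 316.1911, 'cy': 192.9561, 'k1': 0.0109, 'world_from_camera': [[0.3386, 0.5785, -0.7421, 1.4398], [0.9407, -0.1903, 0.2809, -0.328], [0.0212, -0.7932, -0.6086, 0.7427], [0.0, 0.0, 0.0, 1.0]]}
```

View pics/top0.png

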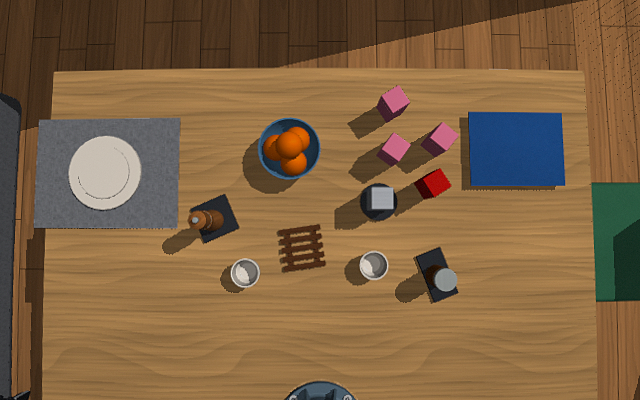

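View pics/scene0.png

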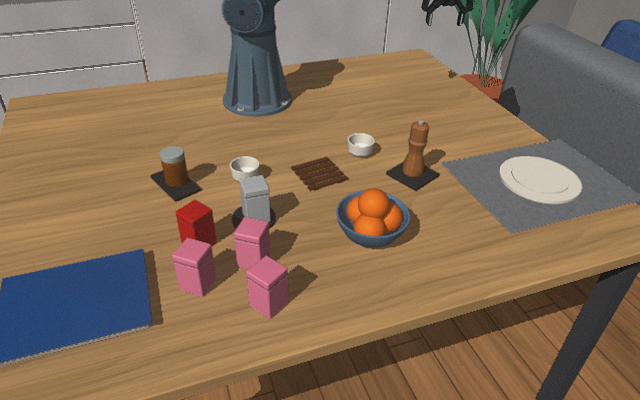

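Candidates in top view: the tin could be grey (382,198), pink (394,103), (440,138), (394,150) or red (433,183). I choose the aluminium one at (382,198), on the round mat. The mill is at (205,219) on the square mat and the jar at (445,280) on the oblong mat. The trivet is at (302,248). The white bowls are at (245,272) and (373,265).

```bash
cat > h.py <<'E'
from bench import *
import numpy as np, cv2
from scipy.spatial.transform import Rotation as R
def ray(n,u,v):
    c=get_calibration(n);x=(u-c['cx'])/c['fx'];y=(v-c['cy'])/c['fy'];a,b=x,y
    for _ in range(20):
        s=1+c['k1']*(a*a+b*b);a,b=x/s,y/s
    T=np.array(c['world_from_camera']);return T[:3,3],T[:3,:3]@np.array([a,b,1.])
def plane(n,u,v,z):
    o,d=ray(n,u,v);return (o+d*(z-o[2])/d[2])
def proj(n,P):
    c=get_calibration(n);T=np.linalg.inv(np.array(c['world_from_camera']));p=T[:3,:3]@np.array(P)+T[:3,3]
    a,b=p[0]/p[2],p[1]/p[2];s=1+c['k1']*(a*a+b*b);return c['fx']*a*s+c['cx'],c['fy']*b*s+c['cy']
def snap(n,name,boxes,sc=6):
    p,d=camera(n)
    np.save(f'pics/{name}d.npy',d);cv2.imwrite(f'pics/{name}.png',p[:,:,::-1])
    for i,(x,y,w,h) in enumerate(boxes): crop(name,f'{name}_{i}',x,y,w,h,sc)
def crop(src,dst,x,y,w,h,sc):
    p=cv2.imread(f'pics/{src}.png')[y:y+h,x:x+w]
    p=cv2.resize(p,None,fx=sc,fy=sc,interpolation=cv2.INTER_CUBIC)
    for i in range(0,w,10):
        cv2.putText(p,str(x+i),(i*sc,8),0,.3,(0,255,255));cv2.line(p,(i*sc,10),(i*sc,16),(0,255,255))
    for i in range(0,h,10):
        cv2.putText(p,str(y+i),(0,i*sc+4),0,.3,(0,255,255));cv2.line(p,(20,i*sc),(26,i*sc),(0,255,255))
    cv2.imwrite(f'pics/{dst}.png',p)
E
python3 - <<'E'
from h import *
crop('top0','c1',180,180,160,100,5)
crop('top0','c2',340,160,130,150,5) if 0 else crop('top0','c2',340,170,120,60,6)
crop('top0','c3',350,240,130,70,6)
E
```

```text
(no output)
```

View pics/c1.png

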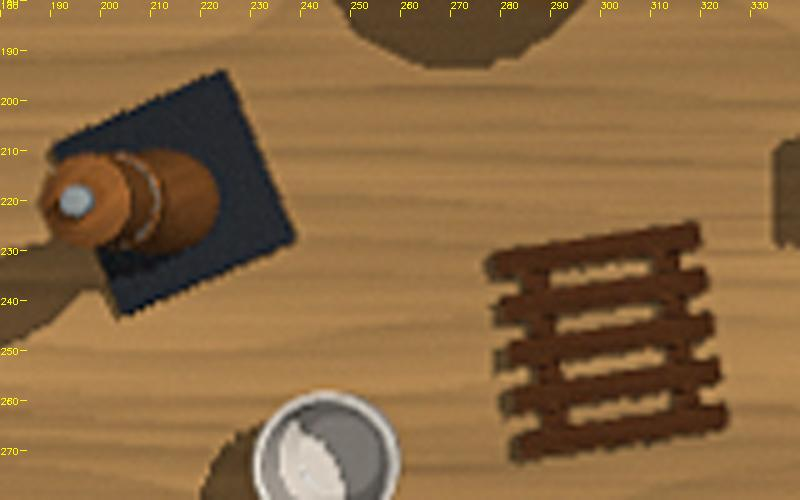

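View pics/c2.png

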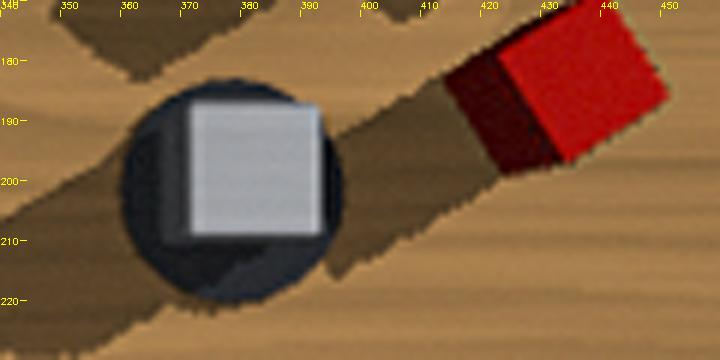

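View pics/c3.png

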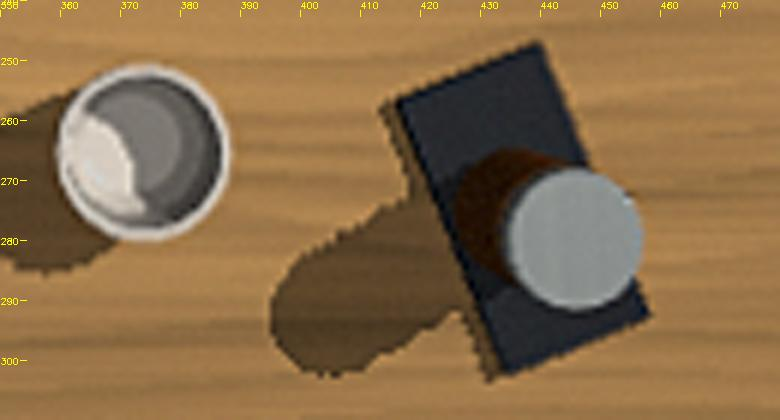

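```bash
cat > m.py <<'E'
from h import *
def pts(L,z): return np.array([plane('top',u-.4,v-.4,z) for u,v in L])
for n,L,z in [('square',[(225,194),(239.2,227.8),(204.2,243.4),(190,209.4)],.01),('trivet',[(277.4,231.4),(320,224.6),(325.6,265.4),(283,272)],.01),
 ('tin',[(371.5,186.8),(393.3,187.2),(393.7,209.3),(371.5,209.2)],.105),('oblong',[(440,247),(458.5,292.7),(433.3,302.5),(416.2,257)],.01),
 ('round',[(378.6,201.8)],.01),('roundx',[(360,201.8),(397.2,201.8)],.01),('roundy',[(378.6,183.2),(378.6,220.5)],.01),('jar',[(445.7,279.7)],.096),('knob',[(195.2,220)],.159),('bowlL',[(245.5,272)],.045),('bowlR',[(373.8,265.3)],.045),('red',[(433,183)],.105)]:
    P=pts(L,z);print(n,P.mean(0).round(4)[:2]*1000)
    if len(P)>1:
        for i in range(len(P)):
            e=P[(i+1)%len(P)]-P[i];print('   ',round(np.linalg.norm(e)*1000,1),round(np.degrees(np.arctan2(e[1],e[0])),1))
E
python3 m.py
python3 - <<'E'
from h import *
crop('scene0','s1',130,110,130,120,6)
crop('scene0','s2',370,100,100,100,6)
E
```

```text
square [535.2 278. ]
    97.3 -156.6
    100.7 113.9
    97.7 23.7
    101.1 -66.3
trivet [457.   48.5]
    113.3 -81.1
    107.4 -172.3
    112.6 98.6
    106.8 8.1
tin [ 582.5 -150.6]
    52.5 -91.2
    53.0 -179.8
    53.2 89.5
    53.7 -0.6
oblong [ 385.9 -307.1]
    128.9 -158.6
    71.7 110.1
    126.6 20.1
    68.7 -68.0
round [ 578.4 -155.1]
roundx [ 578.4 -155.2]
    98.6 -90.2
    98.6 89.8
roundy [ 578.4 -155.1]
    98.7 179.3
    98.7 -0.7
jar [ 386.2 -302.2]
knob [531.1 279.3]
bowlL [400.3 187.9]
bowlR [ 416. -136.]
red [ 618.6 -273.3]
```

View pics/s1.png

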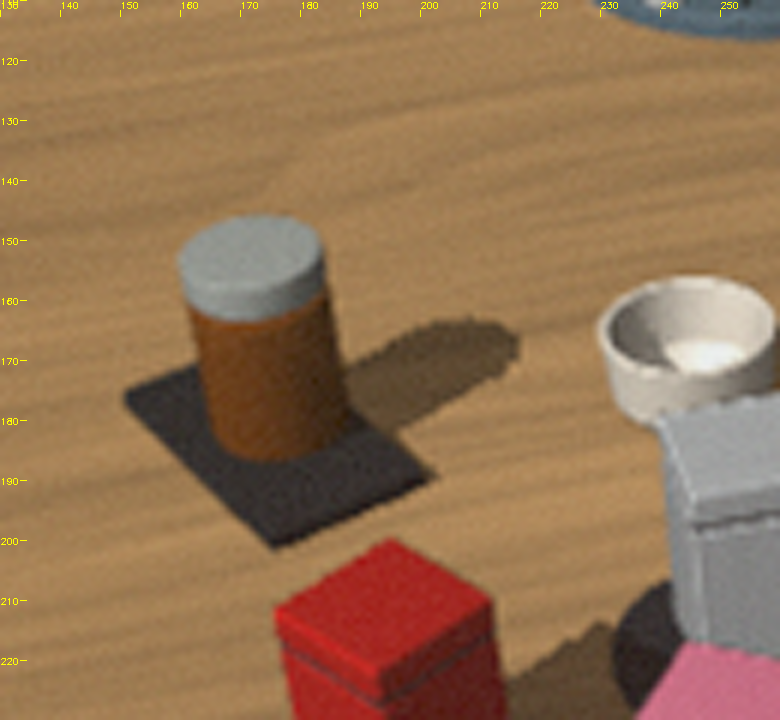

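View pics/s2.png

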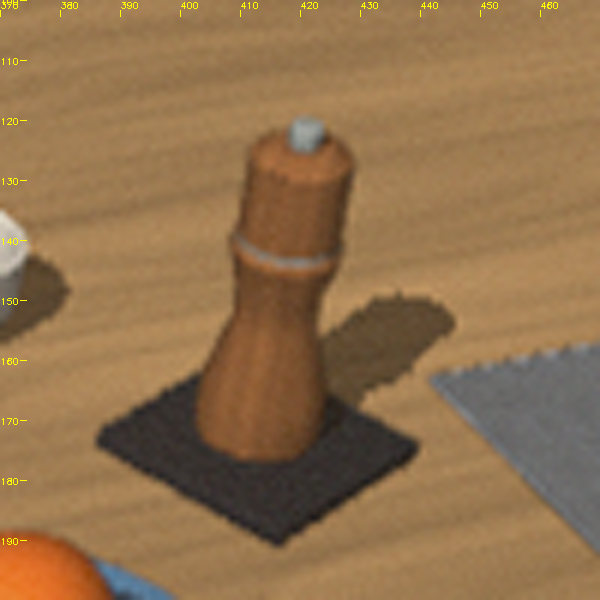

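The crops confirm the choice: plain grey tin, amber jar with steel lid, wooden mill with knob. The plan is jar→trivet, mill→oblong, tin→square, jar→round, with the jaws along world y throughout.

```bash
cat >> h.py <<'E'
def go(*P):
    o=get_obs();w,x,y,z=o['eef_rot'];A=R.from_quat([x,y,z,w]);D=R.from_matrix([[-1,0,0],[0,1,0],[0,0,-1]])
    print('at',(np.array(o['eef_pos'])*1000).round(1),'t',round(o['time_s'],2),'open',round(o['opening'],3),'F',np.round(o['wrist_force'],1))
    for p in P: print('shift',A.inv().apply(np.array(p)-np.array(o['eef_pos'])*1000).round(1),'turn',(A.inv()*D).as_rotvec().round(4))
E
python3 -c "
from h import *
go([440,100,260],[386.2,-302.2,200])"
```

```text
at [160.2 551.7 244.5] t 0.1 open 0.999 F [-1.  -0.5 -0.3]
shift [-394.7 -355.7  -15.1] turn [-0.0015 -0.0006 -0.2828]
shift [-455.3 -756.9   45.5] turn [-0.0015 -0.0006 -0.2828]
```

```bash
python3 -m jog '[[[-200,-180,-15],[0,0,-0.28],1],[[-200,-180,-15],[0,0,-0.283],1],[[-200,-180,-15],[0,0,-0.283],1],[[-200,-180,-15],[0,0,-0.283],1],[[-200,-180,-15],[0,0,-0.283],1],[[-200,-180,-15],[0,0,-0.283],1],[[-395,-356,-15],[0,0,-0.283],1],[[-395,-356,-15],[0,0,-0.283],1],[[-395,-356,-15],[0,0,-0.283],1],[[-395,-356,-15],[0,0,-0.283],1],[[-395,-356,-15],[0,0,-0.283],1],[[-395,-356,-15],[0,0,-0.283],1],[[-395,-356,-15],[0,0,-0.283],1]]'
python3 -c "
from h import *
go([386.2,-302.2,200],[386.2,-302.2,110],[386.2,-302.2,71])"
```

```text
time_s: 1.18
eef_pos: [0.4409, 0.0973, 0.2598]
eef_rot: [-0.0, 0.0, 1.0, -0.001]
wrist_force: [0.3, 0.8, 0.4]
opening: 1.0
at [440.9  97.3 259.8] t 1.18 open 1.0 F [0.3 0.8 0.4]
shift [  54.4 -399.4   60.5] turn [-0.0016 -0.0005 -0.0007]
shift [  54.3 -399.3  150.5] turn [-0.0016 -0.0005 -0.0007]
shift [  54.3 -399.2  189.5] turn [-0.0016 -0.0005 -0.0007]
```

```bash
python3 -m jog '[[[54,-399,60],[0,0,0],1],[[54,-399,60],[0,0,0],1],[[54,-399,60],[0,0,0],1],[[54,-399,60],[0,0,0],1],[[54,-399,60],[0,0,0],1],[[54,-399,60],[0,0,0],1],[[54,-399,60],[0,0,0],1],[[54,-399,60],[0,0,0],1],[[54,-399,60],[0,0,0],1],[[54,-399,60],[0,0,0],1],[[54,-399,100],[0,0,0],1],[[54,-399,130],[0,0,0],1],[[54,-399,130],[0,0,0],1],[[54,-399,130],[0,0,0],1],[[54,-399,130],[0,0,0],1]]'
python3 -c "
from h import *
go([386.2,-302.2,71])
snap('scene','a1',[(110,80,130,130)]);snap('top','a2',[(390,230,110,90)])"
```

```text
time_s: 2.43
eef_pos: [0.3871, -0.3022, 0.1318]
eef_rot: [0.0, 0.0, 1.0, -0.001]
wrist_force: [0.5, -0.3, -0.2]
opening: 1.003
at [ 387.1 -302.2  131.8] t 2.43 open 1.003 F [ 0.5 -0.3 -0.2]
shift [ 0.9  0.2 60.8] turn [-0.0025  0.0002 -0.0001]
```

View pics/a1_0.png

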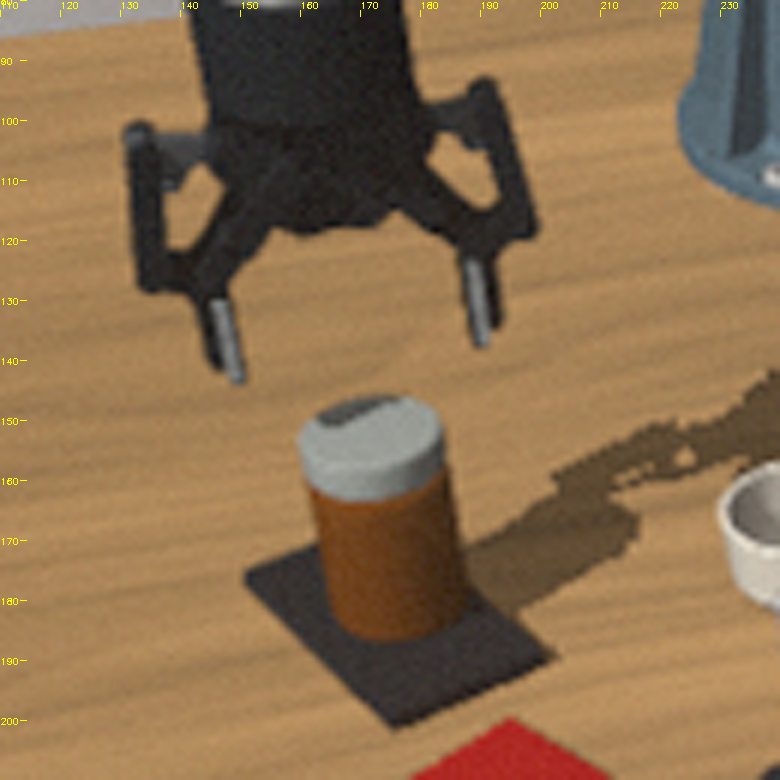

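View pics/a2.png

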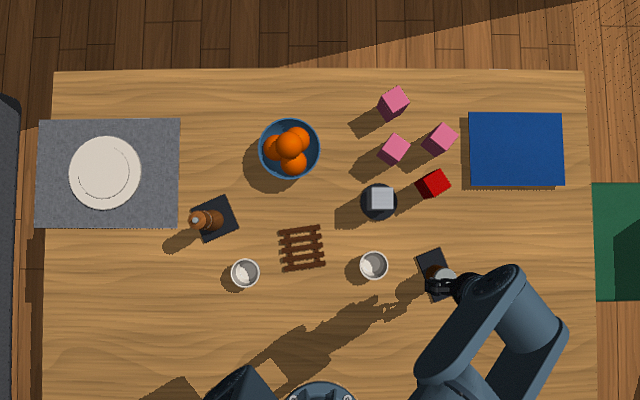

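```bash
python3 - <<'E'
from h import *
print('jar',plane('scene',171.5,152.4,.096)*1000)
print('oblong',(plane('scene',149.9,175.9,.01)+plane('scene',202.6,189.3,.01))*500)
# mill knob & square mat
print('knob',plane('scene',370+306/6-.5,100+119/6,.159)*1000)
print('sq',(plane('scene',370+97/6-.4,100+438/6-.4,.01)+plane('scene',370+419/6-.4,100+448/6-.4,.01))*500)
E
```

```text
jar [ 394.81346613 -302.74264568   96.        ]
oblong [ 397.69660644 -305.79470083   10.        ]
knob [533.34440729 280.05609815 159.        ]
sq [546.34060064 274.9069475   10.        ]
```

```bash
python3 - <<'E'
from h import *
for z in(.118,.131):
  print(z,(plane('scene',149.6,142.8,z)+plane('scene',190,137.2,z))*500)
dt=np.load('pics/top0d.npy');ds=np.load('pics/scene0d.npy')
def dp(n,d,u,v):
    o,r=ray(n,u,v);w=np.array(get_calibration(n)['world_from_camera']);r=r
    return (o+r*d[v,u])*1000
for nm,u,v in[('table',150,300),('table',340,330),('sqmat',228,210),('oblmat',430,255),('lid',446,280),('tin',382,198),('knob',195,220)]:print('top',nm,dp('top',dt,u,v).round(1))
for nm,u,v in[('table',100,100),('table',300,260),('sqmat',400,175),('oblmat',175,195),('lid',171,152),('tin',257,185)]:print('scene',nm,dp('scene',ds,u,v).round(1))
# world centroid of lid points by depth in both
for n,d in(('top',dt),('scene',ds)):
    v,u=np.mgrid[0:400,0:640]
    P=np.array([[ (lambda o,r:o+r*d[b,a])(*ray(n,a,b)) for a in range(*( (425,470) if n=='top' else (140,215)))] for b in range(*((255,305) if n=='top' else (140,210)))]).reshape(-1,3)
    m=(P[:,2]>.088)&(P[:,2]<.105);print(n,'lidcentroid',m.sum(),P[m].mean(0)*1000,(P[m].min(0)+P[m].max(0))*500)
    np.save(f'pics/P{n}.npy',P)
E
```

```text
0.118 [ 374.25865005 -300.36605944  118.        ]
0.131 [ 396.43350133 -300.94186127  131.        ]
top table [319.2 449.2   1.7]
top table [240.9 -52.9  -1.9]
top sqmat [ 528.5   -7.5 1011.2]
top oblmat [ 436.8 -290.1   10.7]
top lid [ 384.4 -304.2   95.1]
top tin [ 581.9 -150.8  101.9]
top knob [530.3 279.2 157.7]
scene table [-148.  -477.    -3.5]
scene table [739.9 -95.4  -0.8]
scene sqmat [543.  240.2  10.4]
scene oblmat [ 447.4 -314.1    9.4]
scene lid [ 391.8 -303.6   95.4]
scene tin [ 595.2 -145.3  104.5]
top lidcentroid 418 [ 386.13946874 -302.23136273   94.90453098] [ 385.34739415 -302.94920266   93.84449134]Traceback (most recent call last):
  File "<stdin>", line 13, in <module>
  File "h.py", line 5, in ray
    c=get_calibration(n);x=(u-c['cx'])/c['fx'];y=(v-c['cy'])/c['fy'];a,b=x,y
ValueError: time passes only in moves, steps and waits
```

Both views show the tips straddling the lid. The scene camera reads about 9 mm more in x than the top camera. The open tips, whose true position is known, show the same bias, so I trust the top camera.

```bash
python3 -m jog '[[[1,0,20],[0,0,0],1],[[1,0,40],[0,0,0],1],[[1,0,61],[0,0,0],1],[[1,0,61],[0,0,0],1],[[1,0,61],[0,0,0],1],[[1,0,61],[0,0,0],0],[[1,0,61],[0,0,0],0],[[1,0,61],[0,0,0],0],[[1,0,61],[0,0,0],0],[[1,0,61],[0,0,0],0],[[1,0,61],[0,0,0],0],[[1,0,61],[0,0,0],0],[[1,0,61],[0,0,0],0],[[1,0,61],[0,0,0],0],[[1,0,61],[0,0,0],0],[[1,0,61],[0,0,0],0]]'
python3 -c "
from h import *
go([386,-302,180],[457,48.5,180],[457,48.5,72])
snap('scene','b1',[(110,80,130,130)])"
```

```text
time_s: 3.87
eef_pos: [0.3878, -0.3038, 0.0738]
eef_rot: [0.002, -0.0, 1.0, -0.003]
wrist_force: [-1.4, 1.7, 8.4]
opening: 0.639
at [ 387.8 -303.8   73.8] t 3.87 open 0.639 F [-1.4  1.7  8.4]
shift [   1.4    1.1 -106.2] turn [-0.0066  0.0038  0.0005]
shift [ -69.7  351.6 -108.3] turn [-0.0066  0.0038  0.0005]
shift [-6.930e+01  3.523e+02 -3.000e-01] turn [-0.0066  0.0038  0.0005]
```

View pics/b1_0.png

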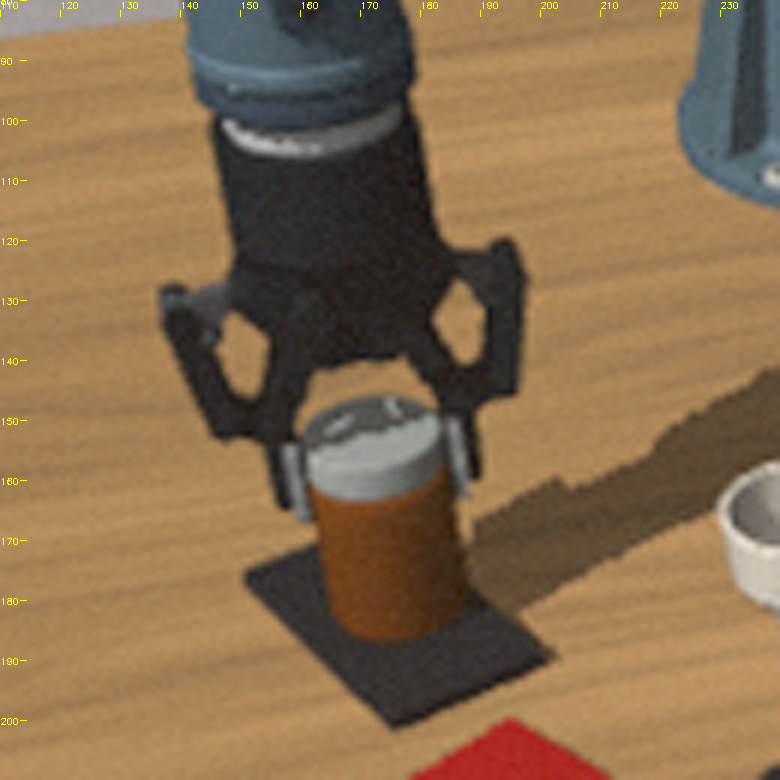

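Jar gripped (opening 0.639 ≈ 54 mm). Now I lift it, carry it and lower it onto the trivet.

```bash
python3 -m jog '[[[1,1,-30],[-0.006,0.004,0],0],[[1,1,-60],[-0.006,0.004,0],0],[[1,1,-85],[-0.006,0.004,0],0],[[-70,352,-85],[-0.006,0.004,0],0],[[-70,352,-85],[-0.006,0.004,0],0],[[-70,352,-85],[-0.006,0.004,0],0],[[-70,352,-85],[-0.006,0.004,0],0],[[-70,352,-85],[-0.006,0.004,0],0],[[-70,352,-85],[-0.006,0.004,0],0],[[-70,352,-85],[-0.006,0.004,0],0],[[-70,352,-85],[-0.006,0.004,0],0],[[-70,352,-85],[-0.006,0.004,0],0],[[-70,352,-85],[-0.006,0.004,0],0],[[-70,352,-85],[-0.006,0.004,0],0],[[-70,352,-85],[-0.006,0.004,0],0]]'
python3 -c "
from h import *
go([457,48.5,110],[457,48.5,75.5])
snap('scene','b2',[(260,60,130,140)])"
```

```text
time_s: 5.17
eef_pos: [0.4572, 0.0486, 0.1569]
eef_rot: [-0.0, -0.001, 1.0, -0.001]
wrist_force: [-0.7, 0.8, -3.2]
opening: 0.635
at [457.2  48.6 156.9] t 5.17 open 0.635 F [-0.7  0.8 -3.2]
shift [ 0.2 -0.1 46.9] turn [-0.0011 -0.0002  0.0013]
shift [ 0.2 -0.  81.4] turn [-0.0011 -0.0002  0.0013]
```

View pics/b2_0.png

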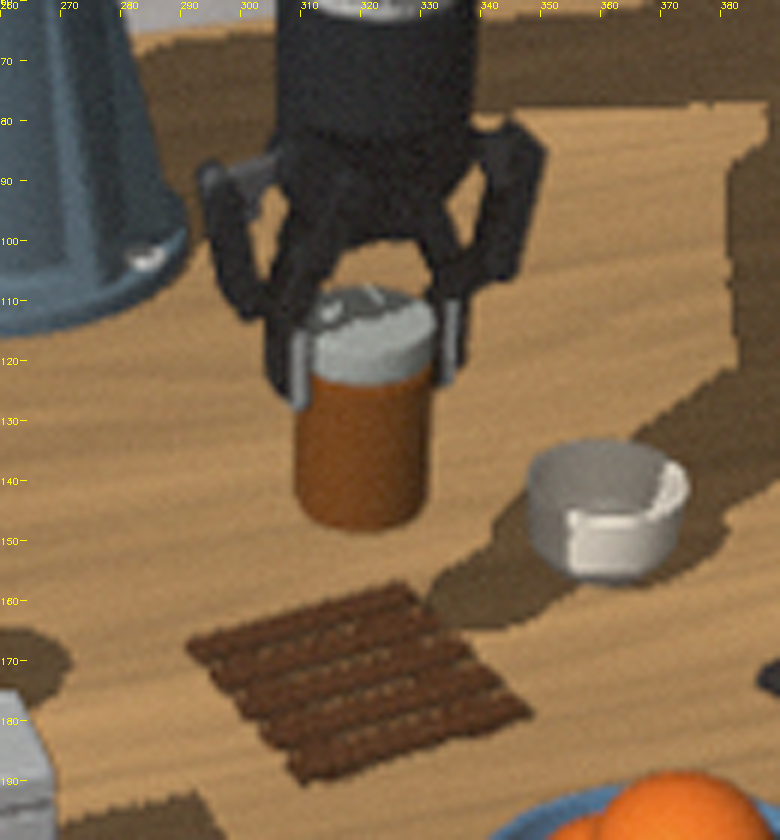

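The jar hangs upright above the trivet. Next I lower and release it.

```bash
python3 -m jog '[[[0,0,30],[0,0,0],0],[[0,0,50],[0,0,0],0],[[0,0,65],[0,0,0],0],[[0,0,75],[0,0,0],0],[[0,0,80],[0,0,0],0],[[0,0,82],[0,0,0],0],[[0,0,82],[0,0,0],0],[[0,0,82],[0,0,0],0]]'
python3 -c "
from h import *
go([457,48.5,73])"
```

```text
time_s: 5.88
eef_pos: [0.458, 0.0477, 0.0756]
eef_rot: [0.001, 0.0, 1.0, -0.001]
wrist_force: [0.3, -0.3, -4.2]
opening: 0.642
at [458.   47.7  75.6] t 5.88 open 0.642 F [ 0.3 -0.3 -4.2]
shift [1.  0.8 2.6] turn [-0.0013  0.0012 -0.0005]
```

```bash
python3 -m jog '[[[0,0,1],[0,0,0],0],[[0,0,2],[0,0,0],0],[[0,0,2],[0,0,0],0]]'
python3 -c "
from h import *
go([457,48.5,73])"
```

```text
time_s: 6.13
eef_pos: [0.4584, 0.0477, 0.0741]
eef_rot: [0.001, 0.0, 1.0, -0.001]
wrist_force: [-1.1, 0.0, -4.0]
opening: 0.642
at [458.4  47.7  74.1] t 6.13 open 0.642 F [-1.1  0.  -4. ]
shift [1.4 0.8 1.1] turn [-0.0014  0.0023 -0.0003]
```

```bash
python3 -m jog '[[[0,0,1],[0,0,0],0],[[0,0,2],[0,0,0],0],[[0,0,2],[0,0,0],0]]'
python3 -c "
from h import *
go([457,48.5,73])"
```

```text
time_s: 6.38
eef_pos: [0.4587, 0.0477, 0.0739]
eef_rot: [0.001, -0.0, 1.0, -0.001]
wrist_force: [-8.0, 1.4, 16.7]
opening: 0.636
at [458.7  47.7  73.9] t 6.38 open 0.636 F [-8.   1.4 16.7]
shift [1.7 0.8 0.9] turn [-0.0017  0.0022  0.0001]
```

Contact. Release while holding the pose, rise, and look.

```bash
python3 -m jog '[[[0,0,0],[0,0,0],0.8],[[0,0,0],[0,0,0],1],[[0,0,0],[0,0,0],1],[[0,0,0],[0,0,0],1],[[0,0,0],[0,0,0],1],[[0,0,0],[0,0,0],1],[[0,0,-25],[0,0,0],1],[[0,0,-60],[0,0,0],1],[[0,0,-100],[0,0,0],1],[[0,0,-140],[0,0,0],1],[[0,0,-140],[0,0,0],1]]'
python3 -c "
from h import *
go([531.1,279.3,215],[531.1,279.3,122])
snap('scene','b3',[(260,60,130,140)])"
```

```text
time_s: 7.3
eef_pos: [0.463, 0.0474, 0.222]
eef_rot: [0.008, -0.0, 1.0, -0.002]
wrist_force: [1.8, 0.7, 1.3]
opening: 1.001
at [463.   47.4 222. ] t 7.3 open 1.001 F [1.8 0.7 1.3]
shift [-68.1 231.9   7.2] turn [-0.0037  0.0157  0.0005]
shift [-66.7 232.2 100.2] turn [-0.0037  0.0157  0.0005]
```

View pics/b3_0.png

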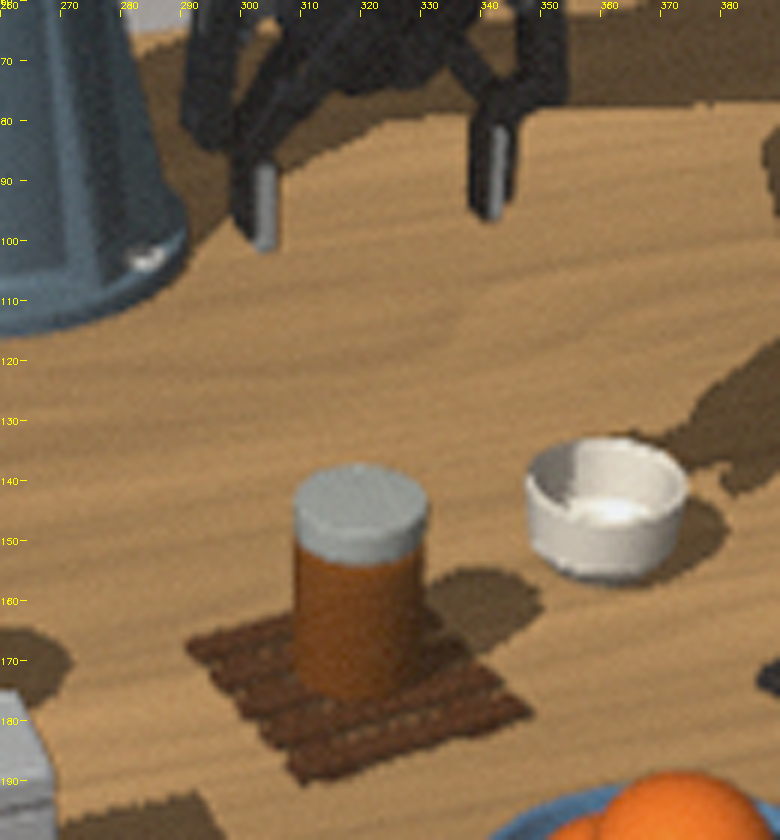

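The jar is released upright on the trivet, lid at (320,144). Next is the mill.

```bash
python3 -m jog '[[[-67,232,7],[-0.004,0.016,0],1],[[-67,232,7],[-0.004,0.016,0],1],[[-67,232,7],[-0.004,0.016,0],1],[[-67,232,7],[-0.004,0.016,0],1],[[-67,232,7],[-0.004,0.016,0],1],[[-67,232,7],[-0.004,0.016,0],1],[[-67,232,7],[-0.004,0.016,0],1],[[-67,232,7],[-0.004,0.016,0],1],[[-67,232,7],[-0.004,0.016,0],1],[[-67,232,7],[-0.004,0.016,0],1]]'
python3 -c "
from h import *
go([531.1,279.3,122])
snap('scene','c0',[(360,40,130,140)])
snap('top','c00',[(260,190,110,90)])"
```

```text
time_s: 8.18
eef_pos: [0.528, 0.2785, 0.2107]
eef_rot: [-0.003, 0.0, 1.0, 0.0]
wrist_force: [-0.0, 0.1, 0.2]
opening: 1.0
at [528.  278.5 210.7] t 8.18 open 1.0 F [-0.   0.1  0.2]
shift [-3.6  0.8 88.7] turn [ 0.0001 -0.0056 -0.0006]
```

View pics/c0_0.png

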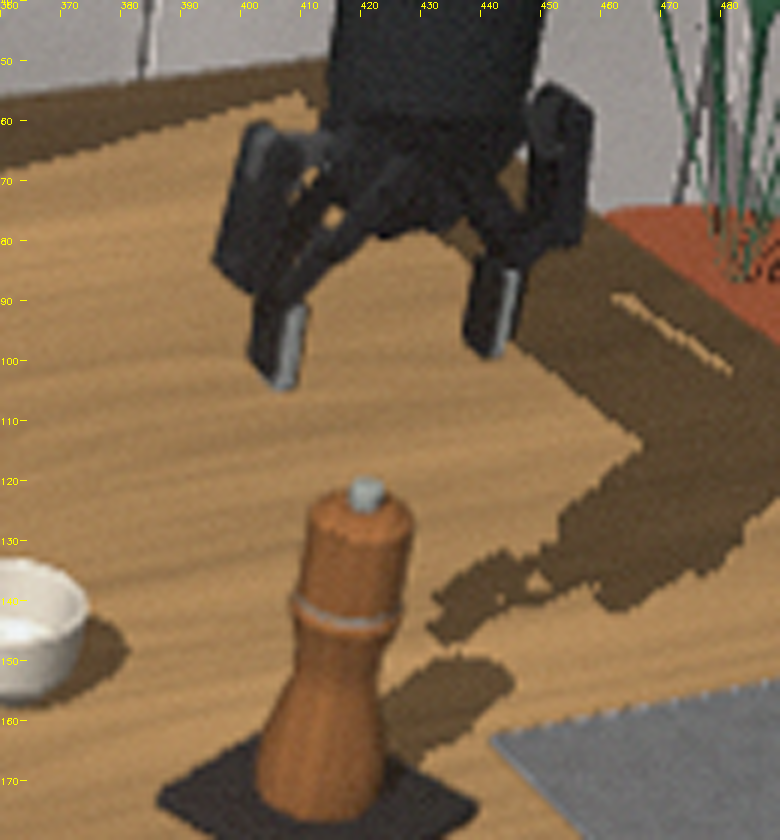

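View pics/c00_0.png

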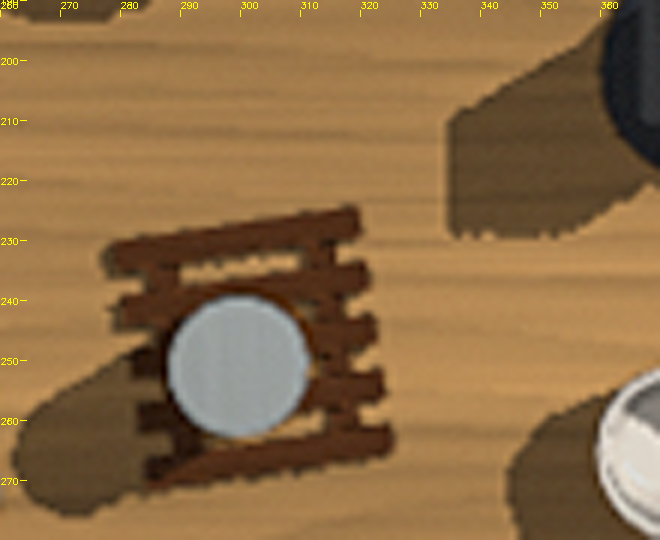

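```bash
python3 -c "
from h import *
print(plane('top',299.3,250.4,.096))"
```

```text
[0.45724491 0.04800052 0.096     ]
```

The top camera puts the jar at (457.2, 48.0) against a release TCP of (458.7, 47.7), so it is accurate to about 1.5 mm. Descend on the mill head.

```bash
python3 -m jog '[[[-4,1,20],[0,-0.006,0],1],[[-4,1,40],[0,-0.006,0],1],[[-4,1,60],[0,-0.006,0],1],[[-4,1,80],[0,-0.006,0],1],[[-4,1,88],[0,-0.006,0],1],[[-4,1,89],[0,-0.006,0],1],[[-4,1,89],[0,-0.006,0],1],[[-4,1,89],[0,-0.006,0],0],[[-4,1,89],[0,-0.006,0],0],[[-4,1,89],[0,-0.006,0],0],[[-4,1,89],[0,-0.006,0],0],[[-4,1,89],[0,-0.006,0],0],[[-4,1,89],[0,-0.006,0],0],[[-4,1,89],[0,-0.006,0],0],[[-4,1,89],[0,-0.006,0],0],[[-4,1,89],[0,-0.006,0],0],[[-4,1,89],[0,-0.006,0],0]]'
python3 -c "
from h import *
go([531,279,240],[420,-20,240],[386,-307,240])
snap('scene','c1',[(360,40,130,140)])"
```

```text
time_s: 9.7
eef_pos: [0.5329, 0.2798, 0.1238]
eef_rot: [0.002, 0.001, 1.0, 0.001]
wrist_force: [0.1, 0.5, 5.5]
opening: 0.485
at [532.9 279.8 123.8] t 9.7 open 0.485 F [0.1 0.5 5.5]
shift [   1.5   -0.7 -116.2] turn [ 0.0013  0.004  -0.0011]
shift [ 112.2 -299.8 -117. ] turn [ 0.0013  0.004  -0.0011]
shift [ 145.8 -586.8 -117.6] turn [ 0.0013  0.004  -0.0011]
```

View pics/c1_0.png

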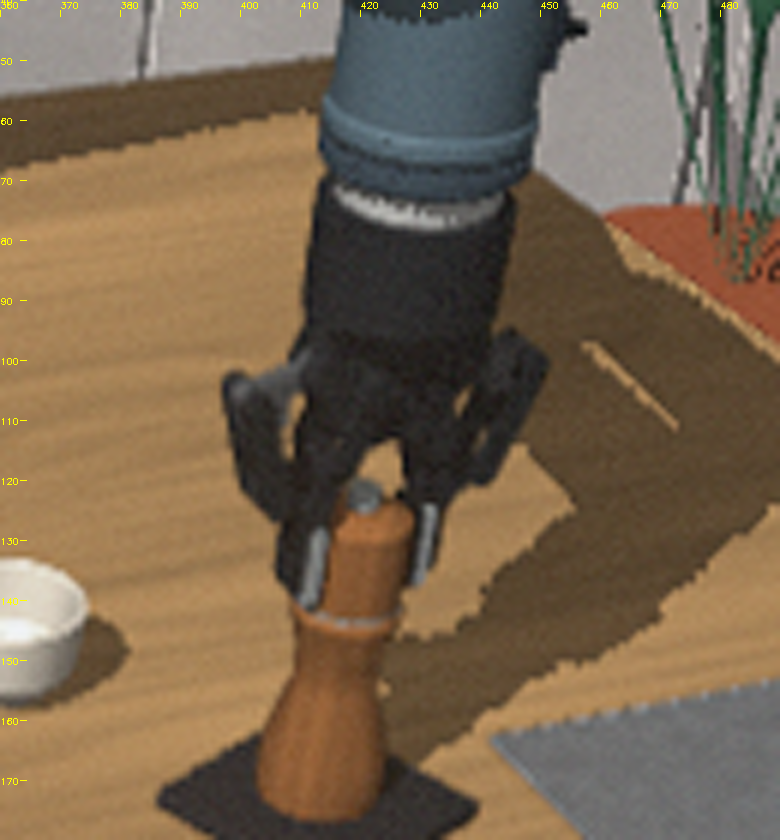

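Mill gripped by the head. Lift and carry.

```bash
python3 -m jog '[[[1,0,-30],[0,0.004,0],0],[[1,0,-65],[0,0.004,0],0],[[1,0,-100],[0,0.004,0],0],[[1,0,-117],[0,0.004,0],0],[[112,-300,-117],[0,0.004,0],0],[[112,-300,-117],[0,0.004,0],0],[[112,-300,-117],[0,0.004,0],0],[[112,-300,-117],[0,0.004,0],0],[[112,-300,-117],[0,0.004,0],0],[[112,-300,-117],[0,0.004,0],0],[[112,-300,-117],[0,0.004,0],0],[[112,-300,-117],[0,0.004,0],0],[[112,-300,-117],[0,0.004,0],0]]'
python3 -c "
from h import *
go([387,-307,240])"
```

```text
time_s: 10.83
eef_pos: [0.4181, -0.0241, 0.2393]
eef_rot: [-0.001, 0.003, 1.0, -0.0]
wrist_force: [0.5, -0.6, -2.6]
opening: 0.483
at [418.1 -24.1 239.3] t 10.83 open 0.483 F [ 0.5 -0.6 -2.6]
shift [  29.4 -283.    -0.5] turn [-0.0006 -0.002  -0.0059]
```

```bash
python3 -m jog '[[[30,-283,0],[0,0,-0.006],0],[[30,-283,0],[0,0,-0.006],0],[[30,-283,0],[0,0,-0.006],0],[[30,-283,0],[0,0,-0.006],0],[[30,-283,0],[0,0,-0.006],0],[[30,-283,0],[0,0,-0.006],0],[[30,-283,0],[0,0,-0.006],0],[[30,-283,0],[0,0,-0.006],0],[[30,-283,0],[0,0,-0.006],0],[[30,-283,40],[0,0,-0.006],0],[[30,-283,80],[0,0,-0.006],0],[[30,-283,80],[0,0,-0.006],0],[[30,-283,80],[0,0,-0.006],0]]'
python3 -c "
from h import *
go([387.5,-307,124])
snap('scene','c2',[(110,60,130,150)]);snap('top','c3',[])"
```

```text
time_s: 11.92
eef_pos: [0.3853, -0.3038, 0.1575]
eef_rot: [-0.003, -0.001, 1.0, 0.003]
wrist_force: [0.2, 0.1, -2.7]
opening: 0.486
at [ 385.3 -303.8  157.5] t 11.92 open 0.486 F [ 0.2  0.1 -2.7]
shift [-2.4 -3.4 33.5] turn [ 0.0052 -0.0062  0.0016]
```

View pics/c2_0.png

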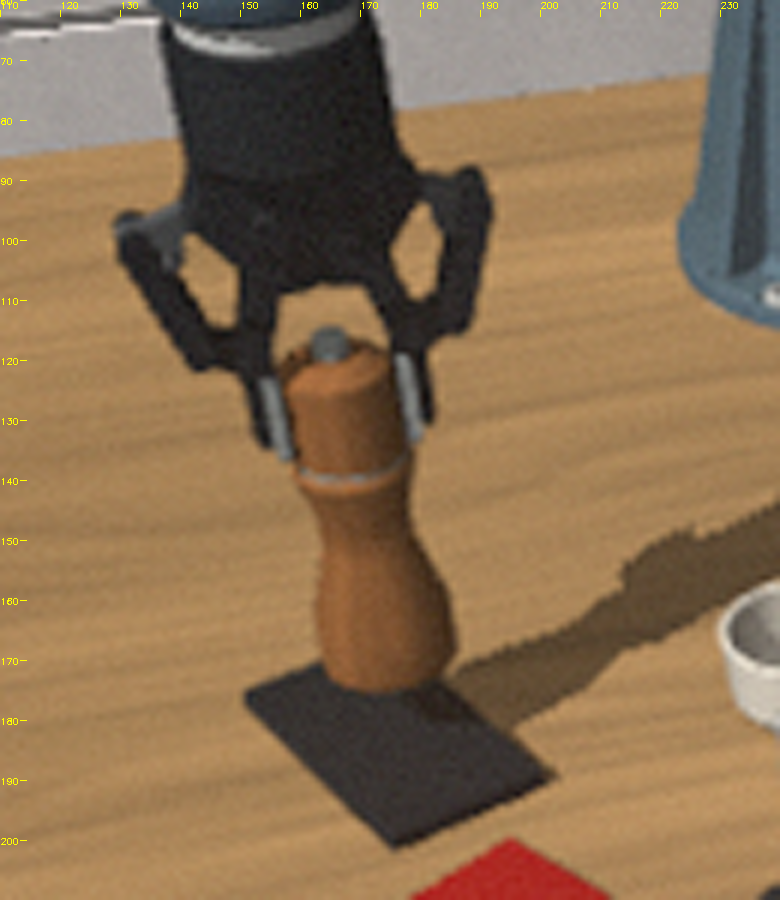

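View pics/c3.png

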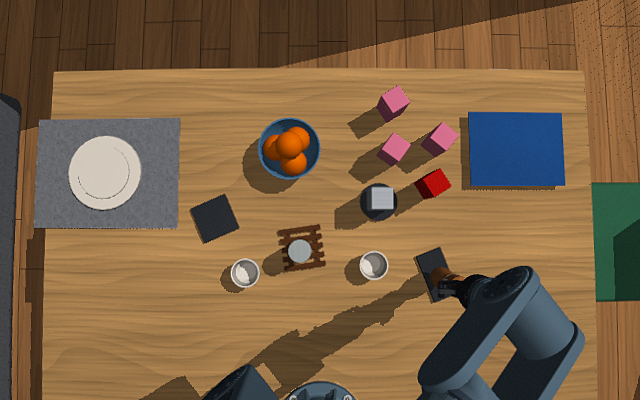

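The mill hangs upright over the oblong mat. Lower it to z≈125 first, then the last millimetres by force.

```bash
python3 -m jog '[[[-2,-3,10],[0.005,-0.006,0],0],[[-2,-3,20],[0.005,-0.006,0],0],[[-2,-3,27],[0.005,-0.006,0],0],[[-2,-3,31],[0.005,-0.006,0],0],[[-2,-3,32],[0.005,-0.006,0],0],[[-2,-3,33],[0.005,-0.006,0],0],[[-2,-3,33],[0.005,-0.006,0],0]]'
python3 -c "
from h import *
go([387.5,-307,123])"
```

```text
time_s: 12.6
eef_pos: [0.3894, -0.3101, 0.1286]
eef_rot: [0.003, -0.001, 1.0, -0.004]
wrist_force: [-0.4, -0.7, -3.4]
opening: 0.484
at [ 389.4 -310.1  128.6] t 12.6 open 0.484 F [-0.4 -0.7 -3.4]
shift [2.  3.2 5.5] turn [-0.0073  0.0055  0.0014]
```

```bash
python3 -m jog '[[[1,2,1],[-0.006,0.005,0],0],[[1,2,2],[-0.006,0.005,0],0],[[1,2,3],[-0.006,0.005,0],0],[[1,2,4],[-0.006,0.005,0],0],[[1,2,4],[-0.006,0.005,0],0]]'
python3 -c "
from h import *
go([387.5,-307,123])"
```

```text
time_s: 13.02
eef_pos: [0.3883, -0.3081, 0.1243]
eef_rot: [0.0, -0.001, 1.0, -0.0]
wrist_force: [-0.1, 0.1, -2.5]
opening: 0.48
at [ 388.3 -308.1  124.3] t 13.02 open 0.48 F [-0.1  0.1 -2.5]
shift [0.8 1.1 1.3] turn [-0.001   0.0002  0.0014]
```

```bash
python3 -m jog '[[[0,0,1],[0,0,0],0],[[0,0,2],[0,0,0],0],[[0,0,2],[0,0,0],0]]'
python3 -c "
from h import *
go([387.5,-307,123])"
```

```text
time_s: 13.27
eef_pos: [0.3887, -0.3083, 0.1238]
eef_rot: [0.0, -0.001, 1.0, -0.001]
wrist_force: [-2.5, 3.3, 9.8]
opening: 0.488
at [ 388.7 -308.3  123.8] t 13.27 open 0.488 F [-2.5  3.3  9.8]
shift [1.2 1.3 0.8] turn [-0.0013  0.0007  0.0016]
```

Contact. Release and rise.

```bash
python3 -m jog '[[[0,0,0],[0,0,0],0.6],[[0,0,0],[0,0,0],0.8],[[0,0,0],[0,0,0],1],[[0,0,0],[0,0,0],1],[[0,0,0],[0,0,0],1],[[0,0,0],[0,0,0],1],[[0,0,0],[0,0,0],1],[[0,0,-20],[0,0,0],1],[[0,0,-45],[0,0,0],1],[[0,0,-80],[0,0,0],1],[[0,0,-110],[0,0,0],1],[[0,0,-110],[0,0,0],1],[[0,0,-110],[0,0,0],1]]'
python3 -c "
from h import *
go([584,-150.6,230],[584,-150.6,75])
snap('scene','d1',[(110,80,130,130)])"
```

```text
time_s: 14.35
eef_pos: [0.3895, -0.3092, 0.2358]
eef_rot: [0.002, -0.001, 1.0, -0.003]
wrist_force: [0.3, 0.2, -0.1]
opening: 1.002
at [ 389.5 -309.2  235.8] t 14.35 open 1.002 F [ 0.3  0.2 -0.1]
shift [-194.8  158.3    5.7] turn [-0.0051  0.0036  0.0015]
shift [-194.2  159.1  160.7] turn [-0.0051  0.0036  0.0015]
```

View pics/d1_0.png

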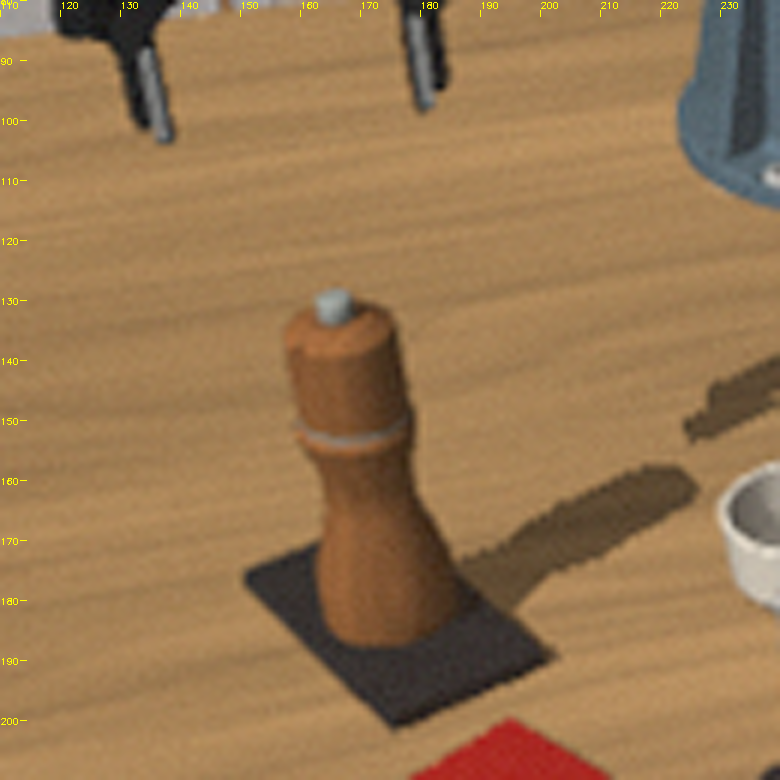

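The mill stands upright on the oblong mat, foot around (171,180). Now the grey tin.

```bash
python3 -m jog '[[[-194,159,6],[-0.005,0.004,0.0015],1],[[-194,159,6],[-0.005,0.004,0.0015],1],[[-194,159,6],[-0.005,0.004,0.0015],1],[[-194,159,6],[-0.005,0.004,0.0015],1],[[-194,159,6],[-0.005,0.004,0.0015],1],[[-194,159,6],[-0.005,0.004,0.0015],1],[[-194,159,6],[-0.005,0.004,0.0015],1],[[-194,159,6],[-0.005,0.004,0.0015],1],[[-194,159,40],[-0.005,0.004,0.0015],1],[[-194,159,75],[-0.005,0.004,0.0015],1],[[-194,159,90],[-0.005,0.004,0.0015],1],[[-194,159,90],[-0.005,0.004,0.0015],1],[[-194,159,90],[-0.005,0.004,0.0015],1]]'
python3 -c "
from h import *
go([584,-150.6,75])
snap('scene','d2',[(180,80,130,150)]);snap('top','d3',[(400,220,100,90)])"
```

```text
time_s: 15.48
eef_pos: [0.5808, -0.1496, 0.1423]
eef_rot: [-0.003, 0.001, 1.0, 0.002]
wrist_force: [0.2, -0.4, 1.2]
opening: 0.997
at [ 580.8 -149.6  142.3] t 15.48 open 0.997 F [ 0.2 -0.4  1.2]
shift [-3.6 -1.3 67.3] turn [ 0.0043 -0.0063 -0.0014]
```

View pics/d2_0.png

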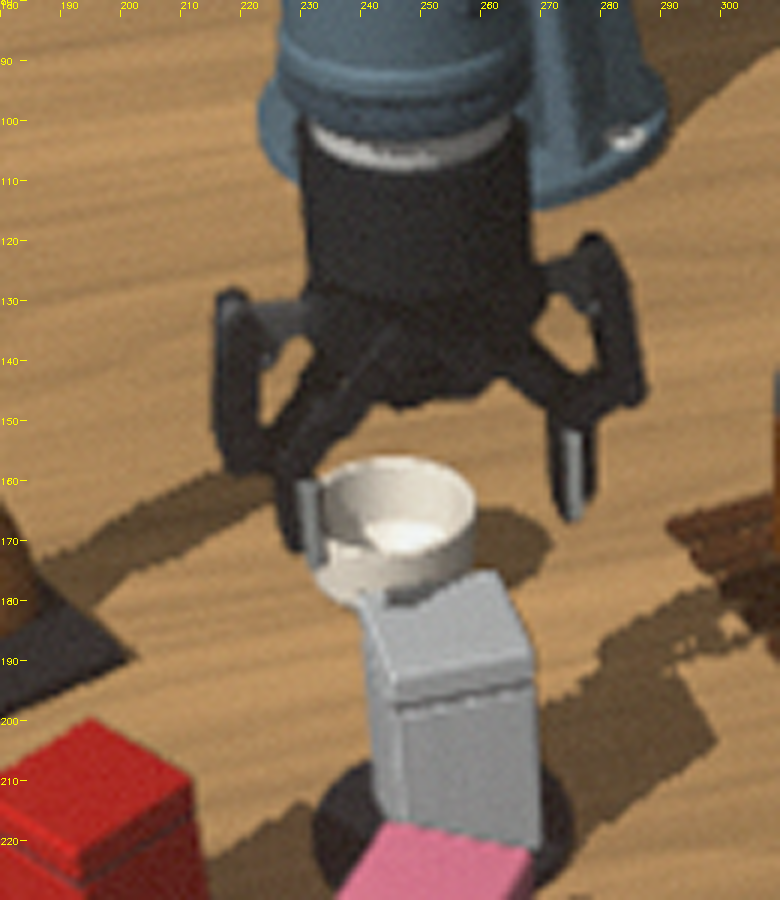

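View pics/d3_0.png

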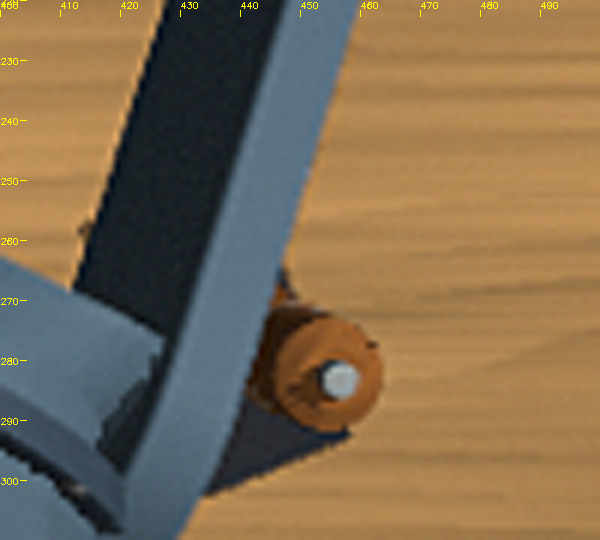

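```bash
python3 -c "
from h import *
print(plane('top',456.3,282.9,.159))"
python3 -m jog '[[[-4,-1,15],[0.004,-0.006,-0.001],1],[[-4,-1,35],[0.004,-0.006,-0.001],1],[[-4,-1,55],[0.004,-0.006,-0.001],1],[[-4,-1,66],[0.004,-0.006,-0.001],1],[[-4,-1,67],[0.004,-0.006,-0.001],1],[[-4,-1,67],[0.004,-0.006,-0.001],1],[[-4,-1,67],[0.004,-0.006,-0.001],0],[[-4,-1,67],[0.004,-0.006,-0.001],0],[[-4,-1,67],[0.004,-0.006,-0.001],0],[[-4,-1,67],[0.004,-0.006,-0.001],0],[[-4,-1,67],[0.004,-0.006,-0.001],0],[[-4,-1,67],[0.004,-0.006,-0.001],0],[[-4,-1,67],[0.004,-0.006,-0.001],0],[[-4,-1,67],[0.004,-0.006,-0.001],0],[[-4,-1,67],[0.004,-0.006,-0.001],0],[[-4,-1,67],[0.004,-0.006,-0.001],0]]'
python3 -c "
from h import *
go([584,-150.6,200],[536.5,278,200],[536.5,278,76])
snap('scene','d4',[(180,80,130,150)])"
```

```text
[ 0.38771473 -0.30672404  0.159     ]
time_s: 16.92
eef_pos: [0.588, -0.1515, 0.0799]
eef_rot: [0.004, -0.0, 1.0, -0.002]
wrist_force: [0.3, 2.0, 6.3]
opening: 0.626
at [ 588.  -151.5   79.9] t 16.92 open 0.626 F [0.3 2.  6.3]
shift [   3.1    0.5 -120.1] turn [-0.0033  0.0075  0.0001]
shift [  50.5  429.1 -121.9] turn [-0.0033  0.0075  0.0001]
shift [ 51.5 429.5   2.1] turn [-0.0033  0.0075  0.0001]
```

View pics/d4_0.png

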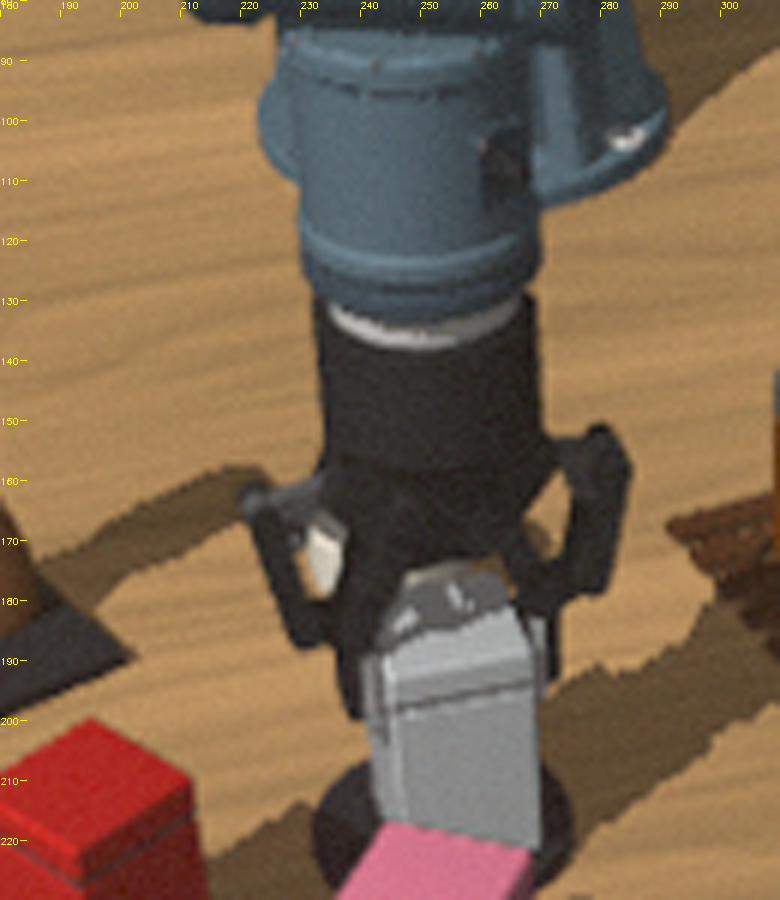

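Tin gripped squarely (0.626 ≈ 53 mm). The mill sits at (387.7, −306.7) on the top camera, 2 mm off its mat centre. Lift and carry the tin to the square mat.

```bash
python3 -m jog '[[[1,0,-30],[-0.003,0.007,0],0],[[1,0,-65],[-0.003,0.007,0],0],[[1,0,-100],[-0.003,0.007,0],0],[[1,0,-120],[-0.003,0.007,0],0],[[46,429,-121],[-0.003,0.007,0],0],[[46,429,-121],[-0.003,0.007,0],0],[[46,429,-121],[-0.003,0.007,0],0],[[46,429,-121],[-0.003,0.007,0],0],[[46,429,-121],[-0.003,0.007,0],0],[[46,429,-121],[-0.003,0.007,0],0],[[46,429,-121],[-0.003,0.007,0],0],[[46,429,-121],[-0.003,0.007,0],0],[[46,429,-121],[-0.003,0.007,0],0],[[46,429,-121],[-0.003,0.007,0],0],[[46,429,-121],[-0.003,0.007,0],0],[[46,429,-121],[-0.003,0.007,0],0],[[46,429,-90],[-0.003,0.007,0],0],[[46,429,-60],[-0.003,0.007,0],0],[[46,429,-60],[-0.003,0.007,0],0],[[46,429,-60],[-0.003,0.007,0],0]]'
python3 -c "
from h import *
go([541,278,80])
snap('scene','d5',[(360,60,130,140)])"
```

```text
time_s: 18.63
eef_pos: [0.5399, 0.2763, 0.1362]
eef_rot: [-0.002, 0.0, 1.0, -0.001]
wrist_force: [-0.4, 0.2, -1.5]
opening: 0.624
at [539.9 276.3 136.2] t 18.63 open 0.624 F [-0.4  0.2 -1.5]
shift [-1.4  1.9 56.2] turn [-0.0021 -0.0048 -0.0006]
```

View pics/d5_0.png

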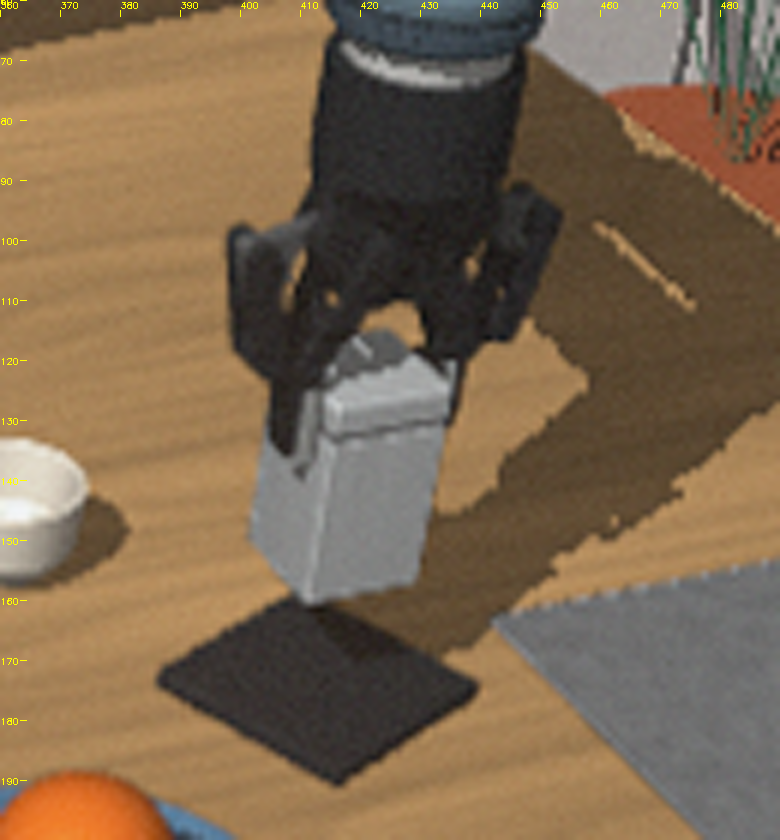

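```bash
python3 -m jog '[[[-1,1,15],[-0.002,-0.005,0],0],[[-1,1,30],[-0.002,-0.005,0],0],[[-1,1,40],[-0.002,-0.005,0],0],[[-1,1,48],[-0.002,-0.005,0],0],[[-1,1,52],[-0.002,-0.005,0],0],[[-1,1,53],[-0.002,-0.005,0],0],[[-1,1,53],[-0.002,-0.005,0],0]]'
python3 -c "
from h import *
go([541,278,80])"
```

```text
time_s: 19.27
eef_pos: [0.5429, 0.2778, 0.0858]
eef_rot: [0.002, 0.0, 1.0, 0.001]
wrist_force: [-0.1, 0.3, -3.0]
opening: 0.626
at [542.9 277.8  85.8] t 19.27 open 0.626 F [-0.1  0.3 -3. ]
shift [1.9 0.2 5.8] turn [ 0.0013  0.0049 -0.0007]
```

```bash
python3 -m jog '[[[1,0,1],[0.001,0.005,0],0],[[1,0,3],[0.001,0.005,0],0],[[1,0,4],[0.001,0.005,0],0],[[1,0,5],[0.001,0.005,0],0],[[1,0,5],[0.001,0.005,0],0]]'
python3 -c "
from h import *
go([541,278,80])"
```

```text
time_s: 19.68
eef_pos: [0.5418, 0.2778, 0.0807]
eef_rot: [-0.0, 0.0, 1.0, 0.0]
wrist_force: [0.3, -0.3, -2.5]
opening: 0.625
at [541.8 277.8  80.7] t 19.68 open 0.625 F [ 0.3 -0.3 -2.5]
shift [0.8 0.2 0.7] turn [ 0.0002 -0.0003 -0.0007]
```

```bash
python3 -m jog '[[[0,0,1],[0,0,0],0],[[0,0,2],[0,0,0],0],[[0,0,2],[0,0,0],0]]'
python3 -c "
from h import *
go([541,278,80])"
```

```text
time_s: 19.93
eef_pos: [0.5421, 0.2779, 0.0801]
eef_rot: [0.0, 0.0, 1.0, 0.0]
wrist_force: [-3.7, -0.7, 7.6]
opening: 0.624
at [542.1 277.9  80.1] t 19.93 open 0.624 F [-3.7 -0.7  7.6]
shift [1.1 0.1 0.1] turn [ 0.0002  0.0002 -0.0005]
```

Contact. Release and rise.

```bash
python3 -m jog '[[[0,0,0],[0,0,0],0.75],[[0,0,0],[0,0,0],1],[[0,0,0],[0,0,0],1],[[0,0,0],[0,0,0],1],[[0,0,0],[0,0,0],1],[[0,0,0],[0,0,0],1],[[0,0,-20],[0,0,0],1],[[0,0,-45],[0,0,0],1],[[0,0,-80],[0,0,0],1],[[0,0,-110],[0,0,0],1],[[0,0,-110],[0,0,0],1],[[0,0,-110],[0,0,0],1]]'
python3 -c "
from h import *
go([458.8,48,190],[458.8,48,135])
snap('scene','e1',[(360,60,130,140)])"
```

```text
time_s: 20.93
eef_pos: [0.5436, 0.2784, 0.1927]
eef_rot: [0.003, 0.0, 1.0, 0.001]
wrist_force: [-0.4, 0.1, -0.8]
opening: 1.006
at [543.6 278.4 192.7] t 20.93 open 1.006 F [-0.4  0.1 -0.8]
shift [  84.6 -230.4    1.9] turn [ 0.0016  0.0051 -0.0005]
shift [  84.9 -230.5   56.9] turn [ 0.0016  0.0051 -0.0005]
```

View pics/e1_0.png

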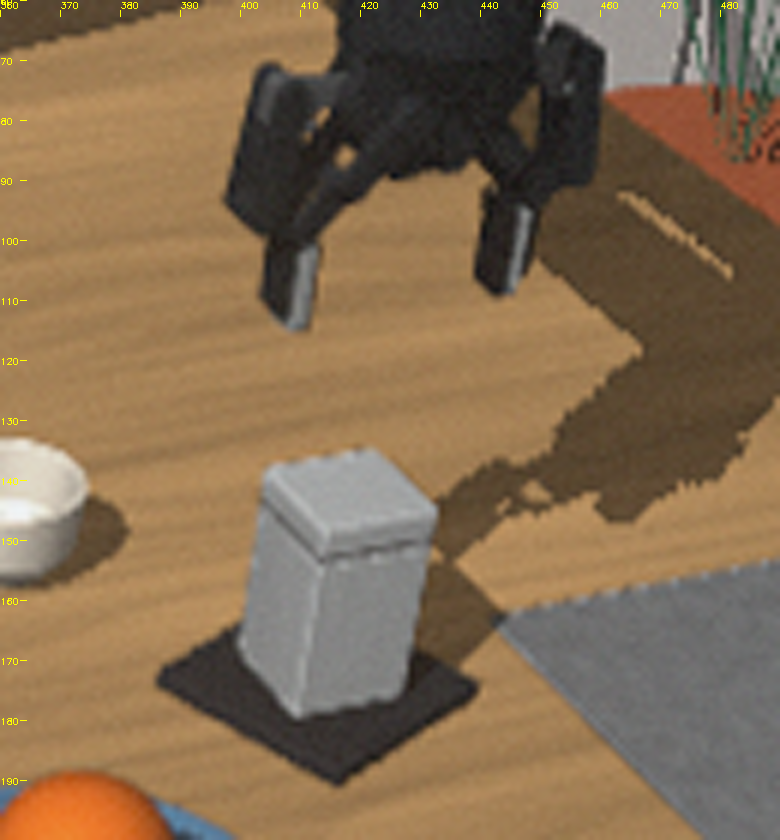

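The tin stands upright on the square mat, foot around (411,172). Back to the jar.

```bash
python3 -m jog '[[[85,-230,2],[0.001,0.005,0],1],[[85,-230,2],[0.001,0.005,0],1],[[85,-230,2],[0.001,0.005,0],1],[[85,-230,2],[0.001,0.005,0],1],[[85,-230,2],[0.001,0.005,0],1],[[85,-230,2],[0.001,0.005,0],1],[[85,-230,2],[0.001,0.005,0],1],[[85,-230,2],[0.001,0.005,0],1],[[85,-230,30],[0.001,0.005,0],1],[[85,-230,57],[0.001,0.005,0],1],[[85,-230,57],[0.001,0.005,0],1],[[85,-230,57],[0.001,0.005,0],1]]'
python3 -c "
from h import *
go([458.8,48,73])
snap('top','e2',[(170,180,120,90)])"
```

```text
time_s: 21.98
eef_pos: [0.4556, 0.0492, 0.1316]
eef_rot: [-0.004, -0.0, 1.0, 0.0]
wrist_force: [0.2, -0.1, -0.2]
opening: 1.0
at [455.6  49.2 131.6] t 21.98 open 1.0 F [ 0.2 -0.1 -0.2]
shift [-3.7 -1.3 58.6] turn [ 0.0005 -0.0089  0.0008]
```

View pics/e2_0.png

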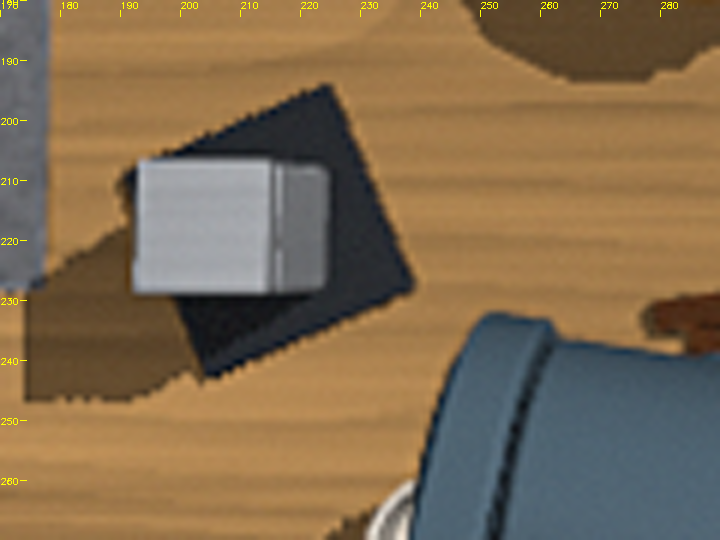

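```bash
python3 -c "
from h import *
print(plane('top',203.2,217.3,.105))"
python3 -m jog '[[[-3,-1,15],[0,-0.008,0],1],[[-3,-1,35],[0,-0.008,0],1],[[-3,-1,50],[0,-0.008,0],1],[[-3,-1,57],[0,-0.008,0],1],[[-3,-1,58],[0,-0.008,0],1],[[-3,-1,58],[0,-0.008,0],1],[[-3,-1,58],[0,-0.008,0],0],[[-3,-1,58],[0,-0.008,0],0],[[-3,-1,58],[0,-0.008,0],0],[[-3,-1,58],[0,-0.008,0],0],[[-3,-1,58],[0,-0.008,0],0],[[-3,-1,58],[0,-0.008,0],0],[[-3,-1,58],[0,-0.008,0],0],[[-3,-1,58],[0,-0.008,0],0],[[-3,-1,58],[0,-0.008,0],0],[[-3,-1,58],[0,-0.008,0],0]]'
python3 -c "
from h import *
go([459,48,190],[580,-155,190],[580,-155,80])
snap('scene','e3',[(260,60,130,140)])"
```

```text
[0.53677704 0.27726568 0.105     ]
time_s: 23.37
eef_pos: [0.4606, 0.0479, 0.0765]
eef_rot: [0.002, -0.0, 1.0, -0.0]
wrist_force: [-1.4, 1.4, 6.4]
opening: 0.64
at [460.6  47.9  76.5] t 23.37 open 0.64 F [-1.4  1.4  6.4]
shift [ 1.100e+00  1.000e-01 -1.135e+02] turn [-0.0002  0.0046  0.0008]
shift [-119.7 -203.  -112.9] turn [-0.0002  0.0046  0.0008]
shift [-119.2 -203.    -2.9] turn [-0.0002  0.0046  0.0008]
```

View pics/e3_0.png

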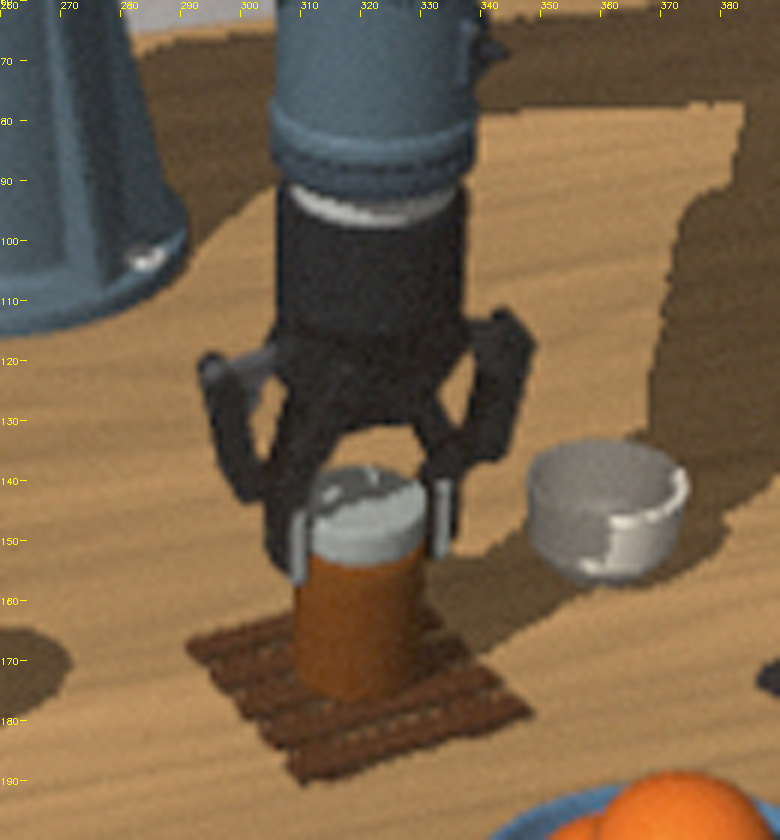

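Jar gripped again. The tin reads (536.8, 277.3), 2 mm off its mat centre. Carry the jar to the round mat.

```bash
python3 -m jog '[[[1,0,-30],[0,0.005,0],0],[[1,0,-65],[0,0.005,0],0],[[1,0,-110],[0,0.005,0],0],[[-121,-203,-113],[0,0.005,0],0],[[-121,-203,-113],[0,0.005,0],0],[[-121,-203,-113],[0,0.005,0],0],[[-121,-203,-113],[0,0.005,0],0],[[-121,-203,-113],[0,0.005,0],0],[[-121,-203,-113],[0,0.005,0],0],[[-121,-203,-113],[0,0.005,0],0],[[-121,-203,-113],[0,0.005,0],0],[[-121,-203,-113],[0,0.005,0],0],[[-121,-203,-80],[0,0.005,0],0],[[-121,-203,-50],[0,0.005,0],0],[[-121,-203,-50],[0,0.005,0],0],[[-121,-203,-50],[0,0.005,0],0]]'
python3 -c "
from h import *
go([581.5,-155,77])
snap('scene','e4',[(180,80,130,150)])"
```

```text
time_s: 24.75
eef_pos: [0.5795, -0.1528, 0.1255]
eef_rot: [-0.003, -0.001, 1.0, 0.001]
wrist_force: [0.2, -0.5, -2.6]
opening: 0.641
at [ 579.5 -152.8  125.5] t 24.75 open 0.641 F [ 0.2 -0.5 -2.6]
shift [-2.3 -2.3 48.5] turn [ 0.0024 -0.0054  0.0022]
```

View pics/e4_0.png

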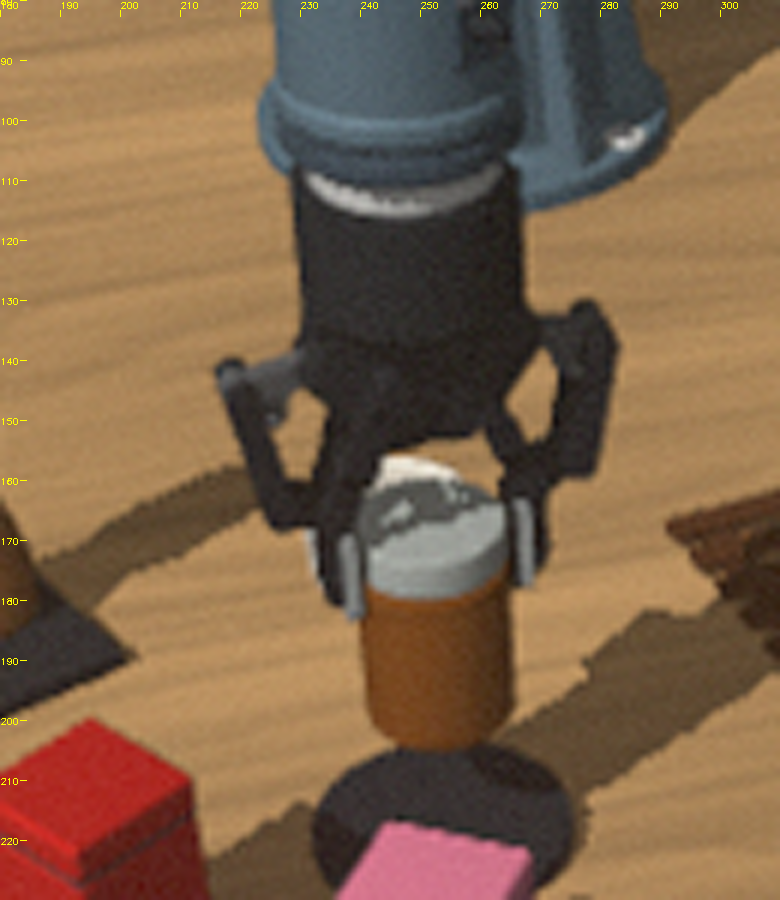

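```bash
python3 -m jog '[[[-1,-2,15],[0.002,-0.005,0],0],[[-1,-2,28],[0.002,-0.005,0],0],[[-1,-2,38],[0.002,-0.005,0],0],[[-1,-2,44],[0.002,-0.005,0],0],[[-1,-2,46],[0.002,-0.005,0],0],[[-1,-2,46],[0.002,-0.005,0],0],[[-1,-2,46],[0.002,-0.005,0],0]]'
python3 -c "
from h import *
go([581.5,-155,77])"
```

```text
time_s: 25.38
eef_pos: [0.5825, -0.1559, 0.082]
eef_rot: [0.002, -0.001, 1.0, -0.001]
wrist_force: [0.1, 0.8, -2.8]
opening: 0.637
at [ 582.5 -155.9   82. ] t 25.38 open 0.637 F [ 0.1  0.8 -2.8]
shift [1.  0.9 5. ] turn [-0.0018  0.0041  0.002 ]
```

```bash
python3 -m jog '[[[1,1,1],[-0.002,0.004,0],0],[[1,1,3],[-0.002,0.004,0],0],[[1,1,4],[-0.002,0.004,0],0],[[1,1,5],[-0.002,0.004,0],0],[[1,1,5],[-0.002,0.004,0],0]]'
python3 -c "
from h import *
go([581.5,-155,77])"
```

```text
time_s: 25.8
eef_pos: [0.5814, -0.1549, 0.0768]
eef_rot: [-0.0, -0.001, 1.0, 0.0]
wrist_force: [0.2, 0.1, -3.8]
opening: 0.639
at [ 581.4 -154.9   76.8] t 25.8 open 0.639 F [ 0.2  0.1 -3.8]
shift [-0.1 -0.1 -0.2] turn [ 0.0004 -0.0002  0.002 ]
```

```bash
python3 -m jog '[[[0,0,1],[0,0,0],0],[[0,0,2],[0,0,0],0],[[0,0,2],[0,0,0],0]]'
python3 -c "
from h import *
go([581.5,-155,77])"
```

```text
time_s: 26.05
eef_pos: [0.5817, -0.1549, 0.0767]
eef_rot: [0.0, -0.001, 1.0, 0.0]
wrist_force: [-5.4, 2.4, 9.6]
opening: 0.637
at [ 581.7 -154.9   76.7] t 26.05 open 0.637 F [-5.4  2.4  9.6]
shift [ 0.2 -0.1 -0.3] turn [0.0001 0.0001 0.0022]
```

```bash
python3 -m jog '[[[0,0,0],[0,0,0],0.75],[[0,0,0],[0,0,0],1],[[0,0,0],[0,0,0],1],[[0,0,0],[0,0,0],1],[[0,0,0],[0,0,0],1],[[0,0,0],[0,0,0],1],[[0,0,-20],[0,0,0],1],[[0,0,-45],[0,0,0],1],[[0,0,-80],[0,0,0],1],[[0,0,-120],[0,0,0],1],[[0,0,-170],[0,0,0],1],[[0,0,-200],[0,0,0],1],[[200,100,-220],[0,0,0],1],[[200,100,-220],[0,0,0],1],[[200,100,-220],[0,0,0],1],[[200,100,-220],[0,0,0],1],[[200,100,-220],[0,0,0],1],[[200,100,-220],[0,0,0],1],[[200,100,-220],[0,0,0],1],[[200,100,-220],[0,0,0],1]]'
python3 -c "
from h import *
go([581.5,-155,77])
snap('top','f1',[(340,160,130,100)]);snap('scene','f2',[])"
```

```text
time_s: 27.72
eef_pos: [0.3815, -0.0554, 0.2973]
eef_rot: [0.001, -0.001, 1.0, -0.001]
wrist_force: [0.3, 0.5, 0.3]
opening: 0.999
at [381.5 -55.4 297.3] t 27.72 open 0.999 F [0.3 0.5 0.3]
shift [-199.2  -99.9  220.9] turn [-0.0011  0.0025  0.0025]
```

View pics/f1.png

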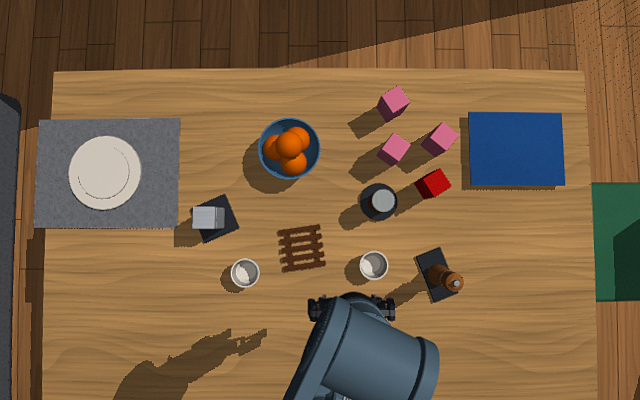

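View pics/f1_0.png

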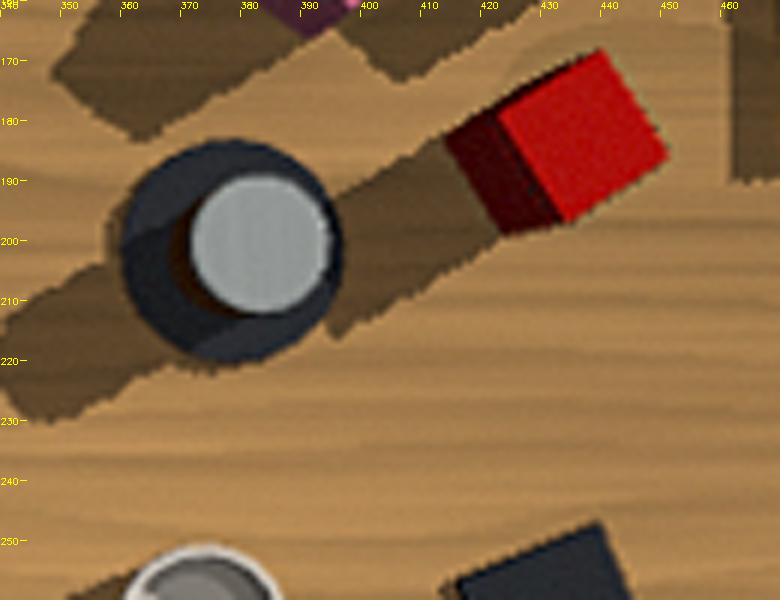

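View pics/f2.png

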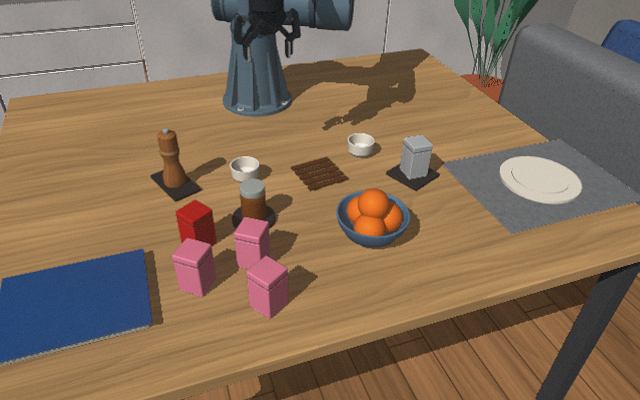

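All three stand on their mats, the trivet at (302,248) is empty, and the bowls have not visibly moved. The jar lid is centred at about (383.4,200.6).

```bash
python3 -c "
from h import *
print(plane('top',383.0,200.2,.096))
a=cv2.imread('pics/top0.png').astype(int);b=cv2.imread('pics/f1.png').astype(int)
for n,x,y in(('L',245,272),('R',373,265)): print(n,abs(a-b)[y-14:y+14,x-14:x+14].mean())
hand_in()"
```

```text
[ 0.57695238 -0.15411145  0.096     ]
L 2.983418367346939
R 2.8414115646258504
the job is handed in; nothing more can be done
```

The honey jar, tea tin and pepper mill each stand upright near the middle of their own mats and are let go. I handed the job in at about 28 s of robot time. The order was jar to the trivet, mill to the oblong mat, tin to the square mat, then jar to the round mat, with nothing set on the bare oak.

Last checks:
- **Positions:** top-camera offsets from the mat centres are about 2 mm for each of the three, against the 15 mm allowed. The jar was measured in the final picture. The mill and tin were measured just after they were placed, and the final picture shows both still upright on their mats.
- **Surroundings:** the trivet is empty, and the two white bowls match the first picture almost exactly. The fruit bowl looks unmoved, but I did not measure it. The gripper is clear of everything.
- **Disagreement:** the scene camera read about 9 mm more in x than the top camera. I used the top camera, because it matched the arm's own measured position to about 1.5 mm.

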